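# Show the apprentice what to put away

### The arm

A 7-joint arm with a two-finger parallel gripper is mounted at the origin on a cart in front of the work surface, level with it; the furniture and walls round the work are solid. World frame = base frame: x ahead of the robot, y to its left, z up, the work surface at z = 0. Lengths are in m, angles in rad, forces in N, time in s.
With the tool pointing down it reaches from about 0.35 to 0.9 m from the base axis. Payload 8.1 kg.
Tool frame: the origin (TCP) lies between the finger pads, 19 mm behind the fingertips; this is the grasp point; z points along the fingers, y is the line along which they close (so a half turn about z gives the same grasp; the last joint's range is limited). The gripper opens to 85 mm and grips with 20 to 120 N. Pads are 22 mm wide; open, the fingers measure 114 mm over their backs; the gripper's body (76 mm by 85 mm) begins 54 mm behind the grasp point. The pads swing forward as they close: fully open they stand 13 mm farther back than shut.
Start: joints at [-1.452, 0.434, 0.025, 1.573, -0.012, 1.134, -0.075], TCP at [0.138, 0.61, 0.25] pointing down, gripper open.
Joint ranges: [-2.62, 2.62], [-0.44, 2.09], [-1.27, 1.32], [0.08, 2.57], [-1.32, 4.46], [0.12, 2], [-2.74, 2.74]. Speed limits (rad/s): [2.22, 2.22, 3.01, 3.01, 3.14, 3.14, 3.14].

### API

Orientations are given as [roll, pitch, yaw] about the fixed x, y, z axes, in that order (R = Rz(yaw) Ry(pitch) Rx(roll)).
In Python, from cell import manip, cams gives the robot as it stands.
- The arm moves only by the shell command python3 -m jog 'ROWS'. ROWS is a JSON object whose one key "increments" holds a list of rows, each a list of 3 entries, a list of its own where there are three numbers: the opening, from 0 (shut) to 1 (fully open), then the shift along the tool's x, y, z in cm, then the turn about the tool's z in rad. In form: {"increments": [[gripper, [tx, ty, tz], turn], ...]}. A call has 1 to 5 rows; each row is the pose to reach, as a shift and turn from the pose commanded when the call began, along the tool's axes at that moment; what a row does not reach only later rows make up. A row lasts 1/12 s, in which the tool goes at most 41.7 mm and 7.16 degrees, less where a joint would pass 70% of its speed; a pose out of reach is approached as far as the arm can. A call with a gripper value outside its range is refused whole. The fingers move at their own pace and stop on an object; the grip force is fixed at half the most. Time passes only in rows, so rows that repeat a pose let the fingers close. It gives the time, the measured TCP pose, the force, the opening and the grip force at its end, in the units of the state.
- manip.read_state(): the state, without advancing time (a new reading comes with each control period).
- cams.capture(name): name is "scene" or "top" or "wrist"; returns a dict with "pixels" (420x560x3 uint8, blue, green, red), "intrinsics" (3x3 intrinsics, pixels), "world_to_cam" (4x4, takes a point from world to camera coordinates). Camera axes: x right, y up, looking along -z (the intrinsics and any distortion apply to the point x, -y, -z); pixel columns grow to the right and rows downward; lengths in m; the calibration is good to about 2 mm. The wrist camera is an equidistant fisheye: a pixel r from the principal point sees the ray r / f radians off the axis. A picture is of the moment at which its call begins. There is no depth.
- manip.finish_job(): hands the job in; it is judged then, once.
The state is a dict: "clock": time; "q": joint angles; "qvel": joint speeds; "tau": joint torques, N m; "ee_pos": TCP position; "eef_rot": TCP orientation; "wrist_force": force on the tool from outside, world axes, zero at the start; "ft_torque": the same for the moment, N m; "opening": finger opening in m; "gripper_force": force on a finger pad.
Only numpy, scipy, OpenCV 4.12 (cv2) and the standard library are available. Lean on these libraries where they do the work, as an engineer would, in place of code of your own. Each camera call takes 0.05 s, during which the arm holds its last target. There are 200 camera calls.

### The job

Show the apprentice what to put away and where it goes, by pointing straight down with the fingertips: first at the middle of the square weld test coupon, then at the middle of the larger of the two red welding magnets, and last at the middle of the lid of the closed red steel case. Keep the fingertips two to five centimetres above each one and dwell there about two seconds, going up to well above the things in between so that nothing else gets pointed at. Never touch, move or lift anything, and finish still pointing at the case.

Things in the scene. Friction and masses are not known exactly. Their poses are not given: they have to be found in the camera images.
- square_coupon_top (a point): middle of the top of the square weld test coupon: dark grey steel plate 50 x 50 mm, 10 mm thick, with a weld bead that rises to 13 mm; this point is 13 mm above the worktop, its z axis up. Loose, lies flat. First target
- large_magnet_top (a point): middle of the top of the larger red arrow-shaped welding magnet: flat, 70 mm (x) by 108 mm (y), 16 mm high; this point is 16 mm above the worktop, its z axis up. Loose, lies flat. Second target
- red_case_top (a point): middle of the lid of the closed red steel case: 129 mm (x) by 175 mm (y), 50 mm high; this point is 50 mm above the worktop, its z axis up. Loose, lid shut. Third target. (Tall things near the work: a white and green spray can at the back, 199 mm high, and the teal bench vise at the left, 134 mm; fingertips above 0.21 m pass over both)
- long_coupon_top (a point): middle of the top of the other, oblong weld test coupon: dark grey, 50 mm (x) by 75 mm (y), top of its weld bead at 13 mm. Loose, not to be pointed at
- small_magnet_top (a point): middle of the top of the smaller red arrow-shaped welding magnet: 57 mm (x) by 88 mm (y), 16 mm high, same shape as the larger one. Loose, not to be pointed at
- tube_piece_top (a point): middle of the top of a dark grey piece of square steel tube lying flat: 38 mm square, 85 mm long (along y), 38 mm high. Loose, not to be pointed at
- square_coupon: the square weld test coupon, 50 x 50 x 13 mm; origin at the centre of its underside
- large_magnet: the larger red welding magnet, 70 x 108 x 16 mm; origin at the centre of its underside
- red_case: the closed red steel case, 129 x 175 x 50 mm; origin at the centre of its underside
- long_coupon: the oblong weld test coupon, 50 x 75 x 13 mm; origin at the centre of its underside
- small_magnet: the smaller red welding magnet, 57 x 88 x 16 mm; origin at the centre of its underside
- tube_piece: the piece of square tube, 38 x 85 x 38 mm; origin at the centre of its underside
Not all that is in view belongs to the job. Leave any brown, orange or yellow look-alike of the square_coupon alone.

How it is judged:
On the way, in this order (a step that is already met when the one before it is completed fails the run):
1. the fingertips point down at the square coupon for 1.5 s (TCP within 25 mm of its middle from above, at most 95 mm over its top) (horizontal distance between the grasp point and square_coupon_top below 0.025 m and z of the grasp point in the frame of square_coupon_top between 0 and 0.095 m and angle between the grasp point's own z axis and vertical above 2.74 rad), for 1.5 s.
2. then at the larger magnet for 1.5 s (within 28 mm, at most 95 mm over) (horizontal distance between the grasp point and large_magnet_top below 0.028 m and z of the grasp point in the frame of large_magnet_top between 0 and 0.095 m and angle between the grasp point's own z axis and vertical above 2.74 rad), for 1.5 s.
3. then at the lid of the red case for 1.5 s (within 40 mm, at most 95 mm over) (horizontal distance between the grasp point and red_case_top below 0.04 m and z of the grasp point in the frame of red_case_top between 0 and 0.095 m and angle between the grasp point's own z axis and vertical above 2.74 rad), for 1.5 s.
At the end, for the whole second after the job is handed in: The fingers still point down (within 23 degrees of vertical) at the lid of the red case: TCP within 40 mm of its middle seen from above and at most 95 mm above it, touching nothing; no loose thing has moved more than 6 mm (all of step 3 and distance of each of square_coupon, large_magnet, red_case, long_coupon, small_magnet, tube_piece from where it was at the start of the episode below 0.006 m).
It fails at once if the robot touches something (contact force between any of the fingers, the arm and anything else above 0.5 N).
It fails at once if a loose thing is moved, lifted or carried (not (distance of each of square_coupon, large_magnet, red_case, long_coupon, small_magnet, tube_piece from where it was at the start of the episode below 0.006 m)).
It fails at once if the hand comes low over the middle of a wrong thing (TCP within 20 mm from above and less than 95 mm over its top) ((horizontal distance between the grasp point and long_coupon_top below 0.02 m and z of the grasp point in the frame of long_coupon_top between 0 and 0.095 m) or (horizontal distance between the grasp point and small_magnet_top below 0.02 m and z of the grasp point in the frame of small_magnet_top between 0 and 0.095 m) or (horizontal distance between the grasp point and tube_piece_top below 0.02 m and z of the grasp point in the frame of tube_piece_top between 0 and 0.095 m)).
It also fails if it takes over 54 s, if anything falls off the work surface, if the arm or the gripper's body presses on something with over 40 N, if the wrist force passes 120 N, or if a joint passes its speed limit or range.

## Working session

There is one attempt and no reset: what is moved stays moved. The work goes in short steps, Python scripts to look and compute and a shell command to move; the robot and the scene stay as the last step left them, time stands still between calls to the robot, and variables do not carry over. Pictures are saved under pics/ and viewed, at most 10 in all, crops included, and the job is handed in when it is done.

```bash
mkdir -p pics; python3 - <<'E'
from cell import manip, cams
import cv2
s=manip.read_state(); print(s['clock'],s['ee_pos'],s['eef_rot'],s['opening'])
for n in('scene','top'):
    c=cams.capture(n); cv2.imwrite(f'pics/{n}0.png',c['pixels']); print(n,c['intrinsics'],c['world_to_cam'])
E
```

```text
0.0 [0.13747883 0.60920401 0.2492382 ] [-3.14002247e+00  1.51891022e-04  2.91964119e+00] 0.08545392270816048
scene [[462.30384936   0.         269.84623193]
 [  0.         462.30384936 206.12646552]
 [  0.           0.           1.        ]] [[ 0.58214347 -0.81308235  0.00246675 -0.45421547]
 [ 0.4096153   0.29589072  0.86293916 -0.20432402]
 [-0.70237048 -0.50134397  0.50530182 -0.93652868]
 [ 0.          0.          0.          1.        ]]
top [[387.57492838   0.         275.6603111 ]
 [  0.         387.57492838 214.66653061]
 [  0.           0.           1.        ]] [[-0.00414511 -0.99992448 -0.01156908 -0.19038994]
 [ 0.98324391 -0.0061839   0.18218993 -0.50504257]
 [-0.18224771 -0.01062003  0.98319529 -1.12799301]
 [ 0.          0.          0.          1.        ]]
```

View pics/scene0.png

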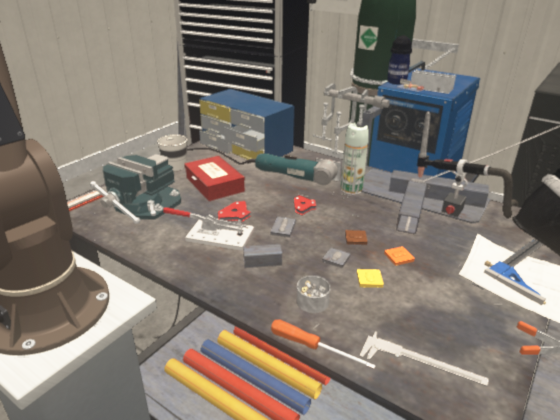

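View pics/top0.png

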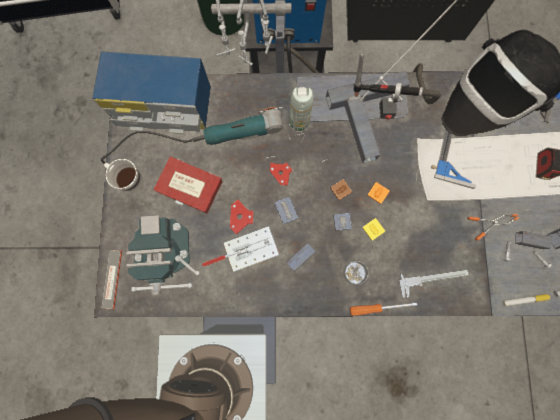

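The scene view shows the square grey coupon at about (337,257), a red magnet at (235,211), another at (304,204), the case at (215,177), the long coupon at (284,226) and the tube at (263,256). In the top view they are at about (343,221), (241,216), (281,173), (188,185), (287,210) and (301,257). The brown, orange and yellow squares are look-alikes. I'll enlarge both views to get exact pixels.

```bash
python3 - <<'E'
import cv2
a=cv2.imread('pics/top0.png')[150:280,145:395]; cv2.imwrite('pics/topc.png',cv2.resize(a,None,fx=3.2,fy=3.2,interpolation=cv2.INTER_CUBIC))
a=cv2.imread('pics/scene0.png')[150:280,170:370]; cv2.imwrite('pics/scenec.png',cv2.resize(a,None,fx=4,fy=4,interpolation=cv2.INTER_CUBIC))
E
```

```text
(no output)
```

View pics/topc.png

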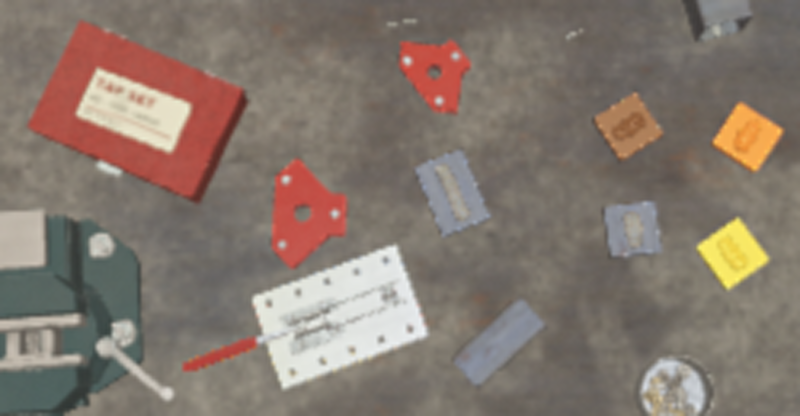

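View pics/scenec.png

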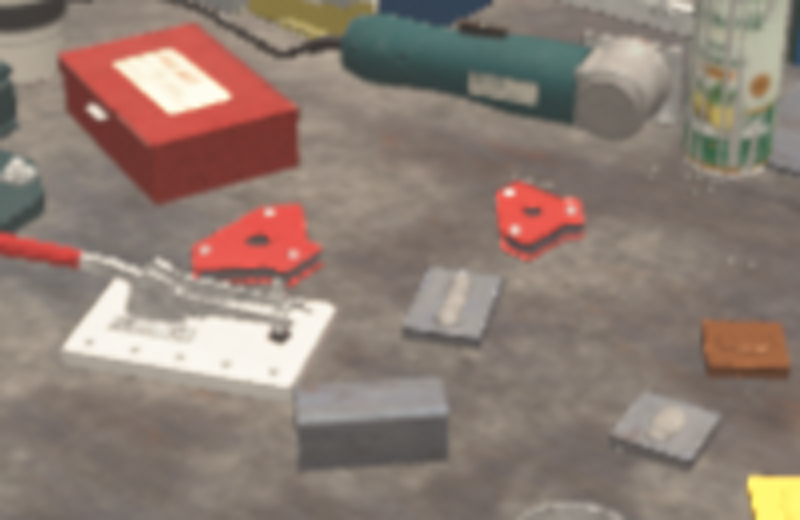

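In the crops, the larger magnet's hole is at (303,212) top and (258,240) scene. The coupon corners and lid corners are clear in both views. Next I'll triangulate them.

```bash
cat >meas.py <<'E'
from cell import manip, cams
import cv2, numpy as np
F=np.diag([1,-1,-1,1.])
def P(n):
    c=cams.capture(n); return c['intrinsics']@(F@c['world_to_cam'])[:3]
PT,PS=P('top'),P('scene')
def tri(t,s):
    t=(np.array(t,float)+.5)/3.2-.5+[145,150]; s=(np.array(s,float)+.5)/4-.5+[170,150]
    X=cv2.triangulatePoints(PT,PS,t.T.copy(),s.T.copy()); X=(X[:3]/X[3]).T
    e=max(np.abs(cv2.convertPointsFromHomogeneous((np.c_[X,np.ones(len(X))]@M.T))[:,0]-o).max() for M,o in((PT,t),(PS,s)))
    return X,e
obj={'sq':([(604,203),(657,201),(661,251),(610,257)],[(647,392),(720,412),(687,458),(611,432)]),
'long':([(417,168),(460,152),(490,214),(446,234)],[(430,268),(502,274),(480,338),(404,332)]),
'case':([(82,22),(242,90),(192,198),(30,127)],[(197,24),(298,108),(152,147),(60,57)]),
'mag holes':([(303,212),(286,180),(334,214),(282,244)],[(258,240),(268,212),(293,254),(204,249)]),
'small':([(434,72),(406,61),(455,56),(438,101)],[(533,211),(508,192),(571,209),(515,230)]),
'tube':([(499,341)],[(371,403)])}
np.set_printoptions(precision=4,suppress=True)
for k,(t,s) in obj.items():
    X,e=tri(t,s); print(k,'mean',X.mean(0),'err px',round(e,2)); print(X, 'sides',np.linalg.norm(X-np.roll(X,-1,0),axis=1))
print(manip.read_state()['clock'])
E
python3 meas.py
```

```text
sq mean [ 0.4892 -0.3991  0.0089] err px 0.74
[[ 0.5147 -0.3725  0.005 ]
 [ 0.5143 -0.4218  0.0118]
 [ 0.4661 -0.4251  0.0094]
 [ 0.4616 -0.3771  0.0092]] sides [0.0498 0.0483 0.0483 0.0535]
long mean [ 0.5261 -0.2251  0.0075] err px 0.71
[[ 0.55   -0.1896  0.0087]
 [ 0.5666 -0.2336  0.0114]
 [ 0.5038 -0.2603  0.0059]
 [ 0.4841 -0.2166  0.0041]] sides [0.0471 0.0684 0.048  0.0714]
case mean [0.6022 0.0784 0.0484] err px 0.1
[[ 0.6899  0.1343  0.0485]
 [ 0.6198 -0.0232  0.0493]
 [ 0.5143  0.0222  0.0486]
 [ 0.5849  0.1805  0.0471]] sides [0.1724 0.1149 0.1733 0.1148]
mag holes mean [ 0.5056 -0.0772  0.0136] err px 0.37
[[ 0.5061 -0.0787  0.0127]
 [ 0.5377 -0.0618  0.014 ]
 [ 0.5044 -0.1096  0.0134]
 [ 0.4743 -0.0587  0.0141]] sides [0.0359 0.0583 0.0591 0.0376]
small mean [ 0.6466 -0.2071  0.0134] err px 0.04
[[ 0.6472 -0.2078  0.0129]
 [ 0.6585 -0.18    0.0137]
 [ 0.6632 -0.2288  0.0141]
 [ 0.6175 -0.2118  0.0131]] sides [0.03   0.049  0.0487 0.0299]
tube mean [ 0.3789 -0.2668  0.0316] err px 0.16
[[ 0.3789 -0.2668  0.0316]] sides [0.]
0.2
```

Every point checks out: the coupon sides are about 50 mm, the lid stands at 48 mm, and the large magnet's rivet spacing is 1.2 times the small one's. I'll shut the fingers and start across at z 0.25, bowing outward to stay within reach.

```bash
cat >go.py <<'E'
import sys,numpy as np
from cell import manip
from scipy.spatial.transform import Rotation as R
s=manip.read_state(); p=np.array(s['ee_pos'])
print('t',s['clock'],'p',p.round(4),'rot',np.round(s['eef_rot'],3),'q',np.round(s['q'],2),'F',np.round(s['wrist_force'],1),'op',round(s['opening'],3))
for a in sys.argv[1:]:
    g=np.array(eval(a)); print(g,'-> tool cm',(100*R.from_euler('xyz',s['eef_rot']).inv().apply(g-p)).round(2))
E
python3 -m jog '{"increments": [[0,[-3.2,-2,0],0],[0,[-6.4,-4,0],0],[0,[-9.6,-6,0],0],[0,[-12.8,-8,0],0],[0,[-16,-10,0],0]]}'
python3 go.py '[.42,.33,.25]'
```

```text
clock: 0.62
ee_pos: [0.2725, 0.4754, 0.2499]
eef_rot: [-3.141, 0.0, 2.92]
wrist_force: [0.7, 0.7, -0.1]
opening: 0.0257
gripper_force: 0.0
t 0.6167 p [0.2725 0.4754 0.2499] rot [-3.141  0.     2.92 ] q [-1.2   0.31  0.07  1.77 -0.02  1.07  0.23] F [ 0.7  0.7 -0.1] op 0.026
[0.42 0.33 0.25] -> tool cm [-17.58 -10.95  -0.  ]
```

```bash

python3 -m jog '{"increments": [[0,[-3.2,-2,0],0],[0,[-6.4,-4,0],0],[0,[-9.6,-6,0],0],[0,[-12.8,-8,0],0],[0,[-16,-10,0],0]]}' >/dev/null
python3 -m jog '{"increments": [[0,[-1.2,-3.5,0],0],[0,[-2.4,-7,0],0],[0,[-3.6,-10.5,0],0],[0,[-4.8,-14,0],0],[0,[-6,-17.5,0],0]]}' >/dev/null
python3 -m jog '{"increments": [[0,[-1.2,-3.5,0],0],[0,[-2.4,-7,0],0],[0,[-3.6,-10.5,0],0],[0,[-4.8,-14,0],0],[0,[-6,-17.5,0],0]]}' >/dev/null
python3 go.py '[.489,-.4,.25]'
```

```text
t 1.8667 p [ 0.4454 -0.0254  0.2502] rot [3.141 0.    2.92 ] q [-0.41  0.13  0.39  2.01 -0.06  1.01  1.36] F [0.6 0.3 0.6] op -0.0
[ 0.489 -0.4    0.25 ] -> tool cm [-1.249e+01 -3.558e+01  1.000e-02]
```

```bash

python3 -m jog '{"increments": [[0,[-1.2,-3.5,0],0],[0,[-2.4,-7,0],0],[0,[-3.6,-10.5,0],0],[0,[-4.8,-14,0],0],[0,[-6,-17.5,0],0]]}' >/dev/null
python3 -m jog '{"increments": [[0,[-1.3,-3.6,0],0],[0,[-2.6,-7.2,0],0],[0,[-3.9,-10.8,0],0],[0,[-5.2,-14.4,0],0],[0,[-6.5,-18.1,0],0]]}' >/dev/null
python3 -m jog '{"increments": [[0,[0,0,0],0],[0,[0,0,0],0],[0,[0,0,0],0]]}' >/dev/null
python3 go.py '[.489,-.4,.068]'; python3 - <<'E'
from cell import cams; import cv2
cv2.imwrite('pics/w1.png',cams.capture('wrist')['pixels'])
E
```

```text
t 2.95 p [ 0.4891 -0.3981  0.2494] rot [ 3.141e+00 -1.000e-03  2.919e+00] q [ 0.23  0.48  0.55  1.59 -0.27  1.15  2.19] F [ 1.   0.6 -0.5] op 0.0
[ 0.489 -0.4    0.068] -> tool cm [-0.04 -0.2  18.14]
```

View pics/w1.png

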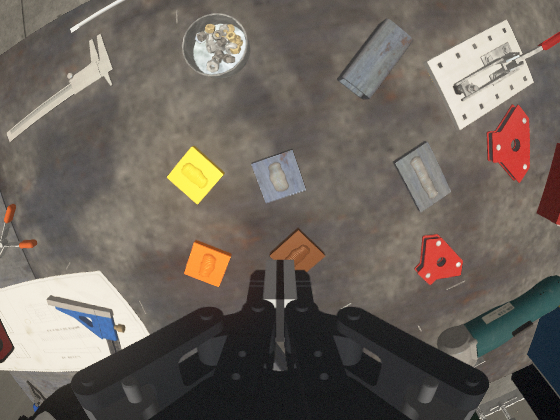

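The wrist view shows the grey square coupon at (278,175), with the fingers below it in the image at about (280,270). I'll project my estimates into this view as a third check.

```bash
python3 - <<'E'
from cell import cams; import cv2,numpy as np
c=cams.capture('wrist'); M=np.diag([1,-1,-1,1.])@c['world_to_cam']
X=np.array([[.489,-.399,.013],[.506,-.0787,.014],[.526,-.225,.012],[.647,-.2078,.014]])
print(cv2.fisheye.projectPoints(X[:,None],cv2.Rodrigues(M[:3,:3])[0],M[:3,3],c['intrinsics'],np.zeros(4))[0].reshape(-1,2).round(1))
E
```

```text
[[277.5 177.5]
 [514.2 144.7]
 [423.7 177.8]
 [440.  261.2]]
```

The projections match to within about 3 px. Now I'll descend, dwell about two seconds and go back up.

```bash

python3 -m jog '{"increments": [[0,[0,0,3],0],[0,[0,0,6],0],[0,[0,-0.1,9],0],[0,[0,-0.1,12],0],[0,[0,-0.1,14],0]]}' >/dev/null
python3 -m jog '{"increments": [[0,[0,0,1.5],0],[0,[0,0,2.8],0],[0,[0,0,3.7],0],[0,[0,0,4.1],0],[0,[0,0,4.1],0]]}' >/dev/null
python3 go.py '[.489,-.4,.068]'
for i in 1 2 3 4 5; do python3 -m jog '{"increments": [[0,[0,0,0],0],[0,[0,0,0],0],[0,[0,0,0],0],[0,[0,0,0],0],[0,[0,0,0],0]]}' >/dev/null; done
python3 go.py
python3 -m jog '{"increments": [[0,[0,0,-2.5],0],[0,[0,0,-6],0],[0,[0,0,-10],0],[0,[0,0,-14],0],[0,[0,0,-18],0]]}' >/dev/null
python3 -m jog '{"increments": [[0,[0,0,0],0],[0,[0,0,0],0]]}' >/dev/null
python3 go.py '[.506,-.083,.25]' '[.506,-.083,.071]'
```

```text
t 3.8833 p [ 0.4892 -0.3988  0.0687] rot [ 3.141 -0.     2.92 ] q [ 0.3   0.67  0.45  1.76 -0.39  0.8   2.29] F [0.3 0.5 1.1] op 0.001
[ 0.489 -0.4    0.068] -> tool cm [-0.01 -0.12  0.07]
t 5.9667 p [ 0.4891 -0.3994  0.069 ] rot [3.142 0.    2.92 ] q [ 0.3   0.67  0.45  1.76 -0.39  0.8   2.29] F [ 0.2  0.1 -0.9] op -0.0
t 6.55 p [ 0.49   -0.4004  0.2517] rot [-3.14   0.005  2.92 ] q [ 0.23  0.48  0.55  1.59 -0.27  1.15  2.2 ] F [-0.9  0.2 -0.6] op -0.0
[ 0.506 -0.083  0.25 ] -> tool cm [ 5.42 31.32  0.09]
[ 0.506 -0.083  0.071] -> tool cm [ 5.51 31.35 17.99]
```

```bash

python3 -m jog '{"increments": [[0,[0.5,2.7,0],0],[0,[1.1,6.1,0],0],[0,[1.7,9.7,0],0],[0,[2.3,13.3,0],0],[0,[2.9,16.9,0],0]]}' >/dev/null
python3 -m jog '{"increments": [[0,[0.6,3.5,0],0],[0,[1.2,7,0],0],[0,[1.8,10.3,0],0],[0,[2.3,13,0],0],[0,[2.5,14.4,0],0]]}' >/dev/null
python3 -m jog '{"increments": [[0,[0,0,0],0],[0,[0,0,0],0],[0,[0,0,0],0]]}' >/dev/null
python3 go.py '[.506,-.083,.071]'
```

```text
t 7.6333 p [ 0.5047 -0.0832  0.2483] rot [-3.141e+00 -1.000e-03  2.919e+00] q [-0.34  0.26  0.49  1.88 -0.14  1.04  1.56] F [-0.6 -0.3  0.4] op -0.0
[ 0.506 -0.083  0.071] -> tool cm [-0.14  0.07 17.73]
```

```bash

python3 -m jog '{"increments": [[0,[0,0,3],0],[0,[0,0,6],0],[0,[-0.1,0,9],0],[0,[-0.1,0,12],0],[0,[-0.1,0,14],0]]}' >/dev/null
python3 -m jog '{"increments": [[0,[0,0,1.5],0],[0,[0,0,2.8],0],[0,[0,0,3.5],0],[0,[0,0,3.8],0],[0,[0,0,3.8],0]]}' >/dev/null
python3 go.py '[.506,-.083,.071]'
for i in 1 2 3 4 5; do python3 -m jog '{"increments": [[0,[0,0,0],0],[0,[0,0,0],0],[0,[0,0,0],0],[0,[0,0,0],0],[0,[0,0,0],0]]}' >/dev/null; done
python3 go.py
python3 -m jog '{"increments": [[0,[0,0,-2.5],0],[0,[0,0,-6],0],[0,[0,0,-10],0],[0,[0,0,-14],0],[0,[0,0,-18],0]]}' >/dev/null
python3 -m jog '{"increments": [[0,[0,0,0],0],[0,[0,0,0],0]]}' >/dev/null
python3 go.py '[.60,.078,.25]'
```

```text
t 8.4667 p [ 0.5059 -0.0834  0.0706] rot [-3.141e+00 -1.000e-03  2.918e+00] q [-0.23  0.51  0.39  2.06 -0.31  0.63  1.72] F [0.2 0.8 0.4] op 0.0
[ 0.506 -0.083  0.071] -> tool cm [-0.    0.04 -0.04]
t 10.55 p [ 0.5062 -0.0824  0.071 ] rot [ 3.142 -0.     2.92 ] q [-0.23  0.51  0.39  2.06 -0.31  0.63  1.72] F [-0.6  0.2  1. ] op -0.0
t 11.1333 p [ 0.5076 -0.0825  0.2534] rot [3.14  0.005 2.92 ] q [-0.35  0.26  0.51  1.87 -0.15  1.05  1.57] F [-1.   0.1 -0.8] op -0.0
[0.6   0.078 0.25 ] -> tool cm [-5.49 17.69  0.4 ]
```

```bash

python3 -m jog '{"increments": [[0,[-0.8,2.6,0],0],[0,[-1.9,6.1,0],0],[0,[-3,9.7,0],0],[0,[-4.1,13.3,0],0],[0,[-5,16.2,0],0]]}' >/dev/null
python3 -m jog '{"increments": [[0,[-0.4,1.2,0],0],[0,[-0.5,1.5,0],0],[0,[-0.5,1.5,0],0],[0,[-0.5,1.5,0],0]]}' >/dev/null
python3 go.py '[.6,.078,.105]'
python3 - <<'E'
from cell import cams; import cv2,numpy as np
a=cams.capture('wrist')['pixels'];b=cams.capture('scene')['pixels']
cv2.imwrite('pics/w2.png',cv2.resize(np.hstack([a,b]),(800,300),interpolation=cv2.INTER_AREA))
E
```

```text
t 11.8833 p [0.5981 0.076  0.2504] rot [-3.140e+00 -1.000e-03  2.918e+00] q [-0.53  0.42  0.45  1.65 -0.19  1.12  1.32] F [-0.1 -1.1 -0.6] op 0.0
[0.6   0.078 0.105] -> tool cm [-0.16  0.26 14.54]
```

View pics/w2.png

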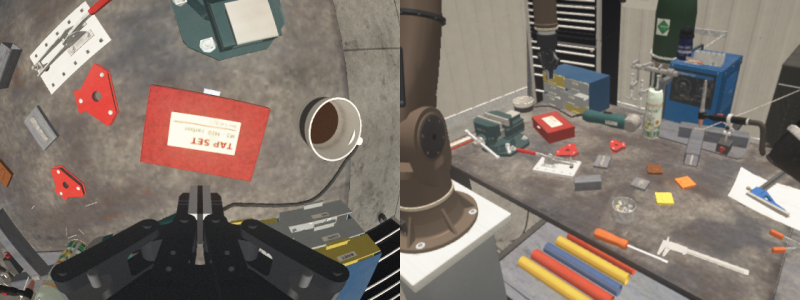

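The combined picture (halves scaled by 0.71) shows the case at (205,132) in the wrist view, clear of the vise. In the scene view the hand is at (548,75), right above the case and where the projection puts it. Now I'll descend to the lid and dwell.

```bash

python3 -m jog '{"increments": [[0,[0,0,2.5],0],[0,[0,0.1,5.5],0],[0,[-0.1,0.2,8],0],[0,[-0.1,0.2,10],0],[0,[-0.1,0.2,12],0]]}' >/dev/null
python3 -m jog '{"increments": [[0,[0,0,1.2],0],[0,[0,0,2],0],[0,[0,0,2.5],0],[0,[0,0,2.5],0],[0,[0,0,2.5],0]]}' >/dev/null
python3 go.py
for i in 1 2 3 4 5 6; do python3 -m jog '{"increments": [[0,[0,0,0],0],[0,[0,0,0],0],[0,[0,0,0],0],[0,[0,0,0],0],[0,[0,0,0],0]]}' >/dev/null; done
python3 go.py '[.6,.078,.105]'
python3 -c "
from cell import manip
print(manip.finish_job())"
```

```text
t 12.8167 p [0.6007 0.0796 0.1068] rot [3.141e+00 1.000e-03 2.919e+00] q [-0.48  0.57  0.38  1.8  -0.28  0.82  1.39] F [-0.4  0.5  0.7] op 0.0
t 15.3167 p [0.6002 0.0799 0.106 ] rot [ 3.142 -0.     2.92 ] q [-0.48  0.57  0.38  1.8  -0.28  0.82  1.39] F [ 0.3 -0.6 -0.1] op 0.0
[0.6   0.078 0.105] -> tool cm [-0.02 -0.19  0.1 ]
the job is handed in; nothing more can be done
None
```

I pointed at the square coupon, the larger magnet and the case lid in that order, with the fingertips about 3.5 cm above each for at least 2 s, and handed the job in at about 15 s, still pointing at the lid; wrist-force readings showed no contact, but the hand-in gave no verdict.

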